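# Check a cast-in bore with the GO gauge

## Task

Check the bore in the concrete block: take the green-handled gauge out of the stand, lean it some 15 to 25 degrees and start its foot into the steel insert's bore edge-first, then straighten it and slide it fully home until its collar sits flat on the insert, and let go. The young concrete chips, so feel your way: never let gauge and block press on one another with more than 30 N, and keep hold of the gauge until it is home. Leave the red gauge in the stand and everything else where it is.

Things in the scene. Friction and masses are not known exactly. Their poses are not given: they have to be found in the camera images.
- go_gauge: GO gauge: round steel plug (28 mm diameter, 55 mm long) under an aluminium collar (44 mm diameter, 8 mm thick), with a GREEN square handle on top (26 x 26 mm, 38 mm tall, faces along the body's x and y). 0.25 to 0.42 kg. Origin on the axis at the collar's UNDERSIDE: handle 8 to 46 mm above it, foot 55 mm below; z up the axis. Starts upright, hung by its collar in one of the stand's two holes.
- go_foot (a point): Centre of the flat, square-ended foot of the GO gauge (1 mm edge rounding), 55 mm below the collar's underside; z as the gauge.
- nogo_gauge: Bystander: the NO-GO gauge, same form but with a RED handle and a 32 mm plug (too thick for the bore). Hangs in the other hole of the stand; leave it there. Origin at the collar's underside.
- stand: Plywood gauge stand fixed to the table, 80 x 160 x 75 mm tall, two through holes of 36 mm diameter at y = -40 and +40 mm along its long side (y). Both gauges hang with their x within 0.2 rad of the stand's x. Origin under its centre.
- block: Concrete block 130 x 130 mm, 80 mm tall, held fast on a thin plate between blue stops. A square steel insert (92 x 92 mm) is cast in its middle and stands 3 mm proud; its vertical round through bore is 30 mm in diameter, with about 1 mm chamfer at the mouth. The insert is rigid, but was set off-centre by hand: see mouth. Origin under the block's centre.
- mouth (a point): NOMINAL bore mouth: over the block's centre, level with the insert's top face, 83 mm above the table; x, y along the block's sides. The true bore centre lies up to 8 mm from it along each of x and y, differently each time and not measured: it must be seen or felt. With the gauge home the collar's underside is at this height.
- shard_a: Bystander: broken concrete piece, about 60 x 45 x 40 mm.
- shard_b: Bystander: broken concrete piece, about 50 x 50 x 34 mm.
- shard_c: Bystander: broken concrete piece, about 70 x 40 x 42 mm.
- brush: Bystander: hand brush lying on the table.
- oil_jar: Bystander: jar, 64 mm wide, 90 mm tall, yellow cap.
- cup: Bystander: orange plastic cup, 76 mm wide, 80 mm tall.
There are look-alikes about, which are no part of the job. What is shaped like the block but turquoise is not meant. Leave any orange look-alike of the go_gauge alone.

How it is judged:
By the outcome, as a careful person would: the job done as asked, in the order asked, and still so for the second after the job is handed in, with the robot touching nothing.
It also fails if it takes over 67 s, if anything falls off the work surface, if the arm or the gripper's body presses on something with over 40 N, if the wrist force passes 120 N, or if a joint passes its speed limit or range.

## Robot

A 6-joint arm with a two-finger parallel gripper is mounted at the origin on the work surface. World frame = base frame: x ahead of the robot, y to its left, z up, the work surface at z = 0. Lengths are in m, angles in rad, forces in N, time in s.
With the tool pointing down it reaches from about 0.35 to 0.85 m from the base axis. Payload 8.1 kg.
Tool frame: the origin (TCP) lies midway between the tips of the shut fingers; the grasp point (between the pads) lies 19 mm behind it; z points along the fingers, y is the line along which they close (so a half turn about z gives the same grasp; the last joint's range is limited). The gripper opens to 85 mm and grips with 20 to 120 N. Pads are 22 mm wide; open, the fingers measure 114 mm over their backs; the gripper's body (76 mm by 85 mm) begins 54 mm behind the grasp point. The pads swing forward as they close: fully open they stand 13 mm farther back than shut.
Start: joints at [-1.218, 0.13, 1.488, -0, 1.523, -0.085], TCP at [0.254, -0.543, 0.231] pointing down, gripper open.
Joint ranges: [-2.96, 2.96], [-0.89, 2.26], [0.02, 2.5], [-1.34, 4.48], [0, 2.73], [-2.66, 2.66]. Speed limits (rad/s): [2.39, 2.39, 2.79, 3.14, 3.14, 3.14].

## Interface

Orientations are given as a rotation vector (axis times angle).
In Python, from bench import bot gives the robot as it stands.
- The arm moves only by the tool jog_arm, never from a script. Its argument "steps" is a list of rows, each a list of 3 entries, a list of its own where there are three numbers: the shift along the tool's x, y, z in m, then the turn, a rotation vector about the tool's x, y, z in rad, then the finger opening in m, from 0 to 0.0854. A call has 1 to 8 rows; each row shifts and turns the commanded pose from where the row before left it, along the tool's axes as they then stand; what a row does not reach is not made up. A row lasts 1/12 s, in which the tool goes at most 41.7 mm and 7.16 degrees, less where a joint would pass 70% of its speed; a pose out of reach is approached as far as the arm can. A call is refused whole if a number of a shift passes 0.0417 or a number of a turn 0.125, either way. A call with a gripper value outside its range is refused whole. The fingers move at their own pace and stop on an object; "squeeze" is the grip in N (left out, the last holds). Time passes only in rows, so rows that do not move let the fingers close. It gives the time, the measured TCP pose, the force, the opening and the grip force at its end, in the units of the state.
- bot.state(): the state, without advancing time (a new reading comes with each control period).
- bot.snapshot(name): name is "side" or "top"; returns the picture (384x512x3 uint8, red, green, blue); there is no depth.
- bot.camera_params(name): a dict with "fx", "fy", "cx", "cy" (pixels), "R" (3x3) and "t" (3): a world point X has camera coordinates R X + t. Camera axes: x right, y down, z forward; pixel columns grow to the right and rows downward; lengths in m; the calibration is good to about 2 mm. A picture is of the moment at which its call begins. camera_params takes no time and is no camera call.
- bot.close_job(): hands the job in; it is judged then, once.
The state is a dict: "time": time; "q": joint angles; "dq": joint speeds; "effort": joint torques, N m; "position": TCP position; "ee_rot": TCP orientation; "force": force on the tool from outside, world axes, zero at the start; "torque": the same for the moment, N m; "finger_gap": finger opening in m; "finger_force": force on a finger pad.
Only numpy, scipy, OpenCV 4.12 (cv2) and the standard library are available. Lean on these libraries where they do the work, as an engineer would, in place of code of your own. Each camera call takes 0.05 s, during which the arm holds its last target. There are 200 camera calls.

## Working session

There is one attempt and no reset: what is moved stays moved. The work goes in short steps, Python scripts to look and compute and a tool call to move; the robot and the scene stay as the last step left them, time stands still between calls to the robot, and variables do not carry over. Pictures are saved under pics/ and viewed, at most 10 in all, crops included, and the job is handed in when it is done.

Besides the shell and the picture viewer there is one more tool, called after "Emit:" as a command line: name --argument value ..., lists and objects as JSON in quotes. jog_arm: Moves the arm, as the interface text tells. Its arguments: {"type":"object","properties":{"steps":{"type":"array","items":{"type":"array"}},"squeeze":{"type":"number"}},"required":["steps"]}

```bash
mkdir -p pics; ls
python3 - <<'E'
from bench import bot
import cv2
s=bot.state();print(s)
for n in("side","top"):
    im=bot.snapshot(n);cv2.imwrite(f"pics/{n}0.png",im[:,:,::-1])
    print(n,bot.camera_params(n))
E
```

```text
pics
{'time': 0.0, 'q': array([-1.21839845e+00,  1.31168732e-01,  1.48930688e+00,  1.76684980e-05,
        1.52300818e+00, -8.54124405e-02]), 'dq': array([ 2.59737542e-05, -1.81851657e-03,  3.54859280e-05,  1.36030783e-03,
        1.27071602e-03, -1.34348902e-04]), 'effort': array([-1.54198489e-03, -5.69409478e+01, -5.00548017e+01, -4.09947479e-04,
        1.48748030e-02,  2.11384685e-05]), 'position': array([ 0.25419806, -0.54286819,  0.23022477]), 'ee_rot': array([-3.06478942e+00, -6.81822664e-01,  3.67683320e-04]), 'force': array([ 0.00224371,  0.48883016, -0.34205154]), 'torque': array([-0.03881924, -0.00773731, -0.01421474]), 'finger_force': 0.0, 'finger_gap': 0.08520365814641948}
side {'fx': 435.8341745024833, 'fy': 435.8341745024833, 'cx': 263.0416805211946, 'cy': 192.20654905869398, 'R': array([[ 0.97973783, -0.19944073,  0.01836221],
       [-0.08295954, -0.48755327, -0.86914299],
       [ 0.18229507,  0.85000895, -0.49421989]]), 't': array([-0.49382824,  0.10699566,  1.18326693])}
top {'fx': 470.3974167035321, 'fy': 470.3974167035321, 'cx': 258.430109130341, 'cy': 188.90880754710193, 'R': array([[-0.08824847, -0.99608879, -0.0043974 ],
       [-0.97094352,  0.08700489, -0.22293235],
       [ 0.22244301, -0.01540381, -0.974824  ]]), 't': array([-2.16365954e-04,  5.15377980e-01,  1.46018834e+00])}
```

View pics/side0.png

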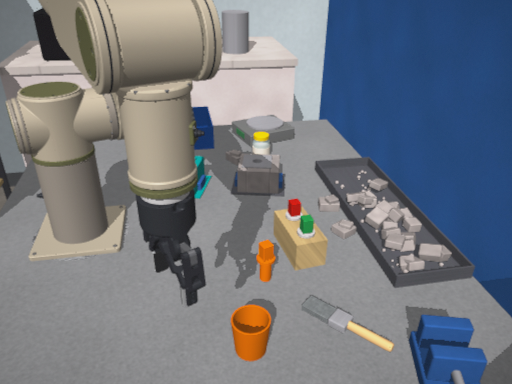

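View pics/top0.png

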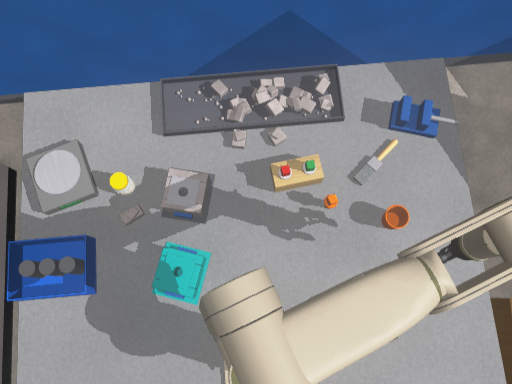

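The side view shows the green handle at about (306,224), red at (294,208) and the concrete block at (260,172). In the top view, green is at (311,166), red at (285,170), and the block at (187,192) with its bore near (183,192).

```bash
cat > h.py <<'E'
import numpy as np,cv2
from bench import bot
C={n:bot.camera_params(n) for n in("side","top")}
def ray(n,p):
    c=C[n];d=np.array([(p[0]-c["cx"])/c["fx"],(p[1]-c["cy"])/c["fy"],1])
    return -c["R"].T@c["t"],c["R"].T@d
def plane(n,p,z):
    o,d=ray(n,p);return o+d*(z-o[2])/d[2]
def proj(n,X):
    c=C[n];v=c["R"]@np.array(X)+c["t"];return np.array([c["fx"]*v[0]/v[2]+c["cx"],c["fy"]*v[1]/v[2]+c["cy"]])
def tri(ps,pt):
    o1,d1=ray("side",ps);o2,d2=ray("top",pt)
    d1/=np.linalg.norm(d1);d2/=np.linalg.norm(d2)
    s=np.linalg.lstsq(np.c_[d1,-d2],o2-o1,rcond=None)[0];a=o1+s[0]*d1;b=o2+s[1]*d2
    return (a+b)/2,np.linalg.norm(a-b)
def mask(im,col):
    h=cv2.cvtColor(im,cv2.COLOR_RGB2HSV)
    lo,hi={"green":((50,120,40),(80,255,255)),"red":((172,150,60),(180,255,255))}[col]
    return cv2.inRange(h,lo,hi)
E
python3 - <<'E'
from h import *
I={n:cv2.imread(f"pics/{n}0.png")[:,:,::-1].copy() for n in C}
for c in("green","red"):
    P={}
    for n in C:
        m=mask(I[n],c);k,l,st,ce=cv2.connectedComponentsWithStats(m)
        i=1+np.argmax(st[1:,4]);P[n]=ce[i];print(c,n,ce[i].round(1),st[i])
    print(tri(P["side"],P["top"]))
def crop(n,x,y,w,h,k=5):return cv2.resize(I[n][y:y+h,x:x+w],None,fx=k,fy=k,interpolation=cv2.INTER_CUBIC)
a=np.vstack([np.hstack([crop("top",152,160,70,60),crop("side",225,142,70,60)]),np.hstack([crop("top",265,145,70,55),crop("side",268,190,70,55)])])
cv2.imwrite("pics/mos.png",a[:,:,::-1])
E
```

```text
green side [306.4 223.6] [300 215  13  18 196]
green top [310.2 164.3] [307 161   8   8  52]
(array([ 0.56654401, -0.21518023,  0.10292272]), np.float64(0.00277990419821056))Traceback (most recent call last):
  File "<stdin>", line 7, in <module>
    return _wrapfunc(a, 'argmax', axis=axis, out=out, **kwds)
    return bound(*args, **kwds)
ValueError: attempt to get argmax of an empty sequence
```

```bash
sed -i 's/((172,150,60),(180,255,255))/((0,170,60),(5,255,255))/' h.py
python3 - <<'E'
from h import *
I={n:cv2.imread(f"pics/{n}0.png")[:,:,::-1].copy() for n in C}
for n,x,y in(("side",294,208),("top",285,170)): print(I[n][y,x],cv2.cvtColor(I[n][y:y+1,x:x+1],cv2.COLOR_RGB2HSV))
def crop(n,x,y,w,h,k=5):return cv2.resize(I[n][y:y+h,x:x+w],None,fx=k,fy=k,interpolation=cv2.INTER_CUBIC)
a=np.vstack([np.hstack([crop("top",152,160,70,60),crop("side",225,142,70,60)]),np.hstack([crop("top",265,145,70,55),crop("side",268,190,70,55)])])
cv2.imwrite("pics/mos.png",a[:,:,::-1])
E
```

```text
[176  26  20] [[[  1 226 176]]]
[221  67  61] [[[  1 185 221]]]
```

View pics/mos.png

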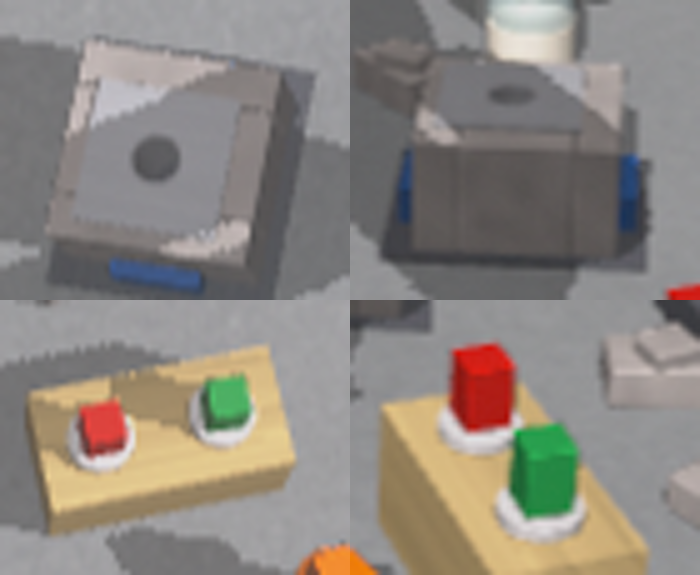

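The mosaic shows the bore dark and well defined: top view about (183.2,191.6), side view about (257.3,161). The green handle and its white collar are also clear in both views.

Run:
```python
from h import *
I={n:cv2.imread(f"pics/{n}0.png")[:,:,::-1].copy() for n in C}
K=8
def up(n,x,y,w,h): return cv2.resize(I[n][y:y+h,x:x+w],None,fx=K,fy=K,interpolation=cv2.INTER_CUBIC)
def topix(p,x,y): return (np.array(p)+.5)/K-.5+[x,y]
def blob(m):
    k,l,st,ce=cv2.connectedComponentsWithStats(m);i=1+np.argmax(st[1:,4]);return (l==i).astype(np.uint8),ce[i],st[i]
# bore
B={}
for n,x,y,w,h,f in(("top",173,181,20,20,.5),("side",245,152,25,17,.5)):
    g=cv2.cvtColor(up(n,x,y,w,h),cv2.COLOR_RGB2GRAY)
    t=(int(g.min())+int(np.median(g)))/2;m,ce,st=blob((g<t).astype(np.uint8))
    B[n]=topix(ce,x,y);print("bore",n,B[n].round(2),st/K,g.min(),np.median(g),plane(n,B[n],.083).round(4))
print("bore tri",tri(B["side"],B["top"]))
# handles top face
for c,(xt,yt),(xs,ys) in(("green",(300,155),(296,210)),("red",(276,160),(284,194))):
    P={}
    for n,x,y in(("top",xt,yt),("side",xs,ys)):
        u=up(n,x,y,22,28);m=mask(u,c);m,ce,st=blob(m)
        v=u.max(2)[m>0];t,_=cv2.threshold(v.reshape(-1,1),0,1,cv2.THRESH_OTSU)
        P[n]=topix(ce,x,y)
        mt,ct,s2=blob(((m>0)&(u.max(2)>t)).astype(np.uint8));P[n+"f"]=topix(ct,x,y)
        print(c,n,P[n].round(2),st/K,"bright",t,P[n+"f"].round(2),s2/K)
        if n=="top":
            q=np.argwhere(mt>0)[::3,::-1]
            w=np.array([plane(n,topix(a,x,y),.121)[:2] for a in q]).astype(np.float32)
            print("rect",cv2.minAreaRect(w*1000),plane(n,P["topf"],.121))
    print("centroids",tri(P["side"],P["top"]),"faces",tri(P["sidef"],P["topf"]))
# white collar
for n,x,y in(("top",298,153),("side",294,208)):
    u=up(n,x,y,26,32);h=cv2.cvtColor(u,cv2.COLOR_RGB2HSV);m=((h[:,:,1]<50)&(h[:,:,2]>150)).astype(np.uint8)
    m,ce,st=blob(m);e=cv2.fitEllipse(cv2.convexHull(np.argwhere(m>0)[:,::-1].astype(np.int32)))
    print("collar",n,topix(e[0],x,y).round(2),np.array(e[1])/K,plane(n,topix(e[0],x,y),.083))
```

```text
bore top [182.73 191.45] [  5.5     6.5     9.375   8.875 527.   ] 79 141.0 [0.5209 0.1943 0.083 ]
bore side [256.52 160.58] [  7.875   7.375   8.625   3.375 175.   ] 77 117.0 [0.5201 0.1914 0.083 ]
bore tri (array([0.52094155, 0.19457549, 0.08148589]), np.float64(0.0005309163328603685))
green top [310.13 164.45] [  6.5     5.875   8.125   8.125 420.75 ] bright 160.0 [310.24 164.12] [  7.125   5.875   7.5     7.375 359.875]
rect ((563.4810791015625, -213.3714599609375), (22.59225082397461, 22.2396297454834), 2.9135847091674805) [ 0.56373872 -0.213352    0.121     ]
green side [306.33 223.58] [   4.375    4.875   13.      18.375 1568.875] bright 143.0 [306.88 218.12] [  5.      4.875  12.375   7.5   482.75 ]
centroids (array([ 0.56634193, -0.2150837 ,  0.10287122]), np.float64(0.0025758466172137915)) faces (array([ 0.56522614, -0.21391902,  0.1174376 ]), np.float64(0.000996910710680512))
red top [285.16 169.41] [  5.375   5.625   8.25    8.75  435.   ] bright 202.0 [285.24 169.06] [  5.375   5.625   8.25    8.125 381.875]
rect ((554.6021728515625, -133.81565856933594), (23.853395462036133, 22.318296432495117), 7.50733757019043) [ 0.55481393 -0.1338845   0.121     ]
red side [294.06 206.92] [   4.25    5.     12.25   17.   1386.75] bright 188.0 [294.38 201.59] [  4.875   5.     11.625   6.125 384.125]
centroids (array([ 0.55731951, -0.13479912,  0.1023997 ]), np.float64(0.0026481859095613476)) faces (array([ 0.55593136, -0.13417724,  0.11769942]), np.float64(0.00045628944241657513))
collar top [315.13 160.28] [22.02610779 38.89204025] [ 0.58548991 -0.23554377  0.083     ]
collar side [305.5  231.55] [12.97836971 18.06716537] [ 0.56285942 -0.22013701  0.083     ]
```

Emit:
jog_arm --steps '[[[0.035,-0.0139,0],[0,0,0],0.07],[[0.035,-0.0139,0],[0,0,0],0.07],[[0.035,-0.0139,0],[0,0,0],0.07],[[0.035,-0.0139,0],[0,0,0],0.07],[[0.035,-0.0139,0],[0,0,0],0.07],[[0.035,-0.0139,0],[0,0,0],0.07],[[0.035,-0.0139,0],[0,0,0],0.07],[[0.035,-0.0139,0],[0,0,0],0.07]]'

```text
time: 0.77
position: [0.4616, -0.3223, 0.2309]
ee_rot: [-3.066, -0.682, 0.001]
force: [-0.1, -0.1, 0.8]
finger_gap: 0.0701
finger_force: 0.0
```

Emit:
jog_arm --steps '[[[0.035,-0.0139,0],[0,0,0],0.07],[[0.035,-0.0139,0],[0,0,0],0.07],[[0.035,-0.0139,0],[0,0,0],0.07],[[0.035,-0.0139,0],[0,0,0],0.07],[[0,0,0.005],[0,0,-0.12],0.07],[[0,0,0.005],[0,0,-0.12],0.07],[[0,0,0.005],[0,0,-0.12],0.07],[[0,0,0.005],[0,0,-0.12],0.07]]'

```text
time: 1.43
position: [0.564, -0.2137, 0.2104]
ee_rot: [-2.811, -1.401, 0.001]
force: [0.3, -0.6, -0.4]
finger_gap: 0.0702
finger_force: 0.0
```

Emit:
jog_arm --steps '[[[0,0,0.005],[0,0,-0.12],0.07],[[0,0,0.005],[0,0,-0.12],0.07],[[0,0,0.005],[0,0,-0.12],0.07],[[0,0,0.005],[0,0,-0.12],0.07],[[0,0,0.005],[0,0,-0.12],0.07],[[0,0,0.005],[0,0,-0.12],0.07],[[0,0,0],[0,0,0],0.07],[[0,0,0],[0,0,0],0.07]]'

```text
time: 2.1
position: [0.5636, -0.2141, 0.1805]
ee_rot: [-2.149, -2.289, 0.001]
force: [0.8, -0.1, -0.1]
finger_gap: 0.0702
finger_force: 0.0
```

```bash
cat >> h.py <<'E'
from scipy.spatial.transform import Rotation as Ro
def st():
    s=bot.state();R=Ro.from_rotvec(s["ee_rot"]).as_matrix()
    print("t",round(s["time"],2),"p",s["position"].round(4),"F",s["force"].round(2),"T",s["torque"].round(2),"gap",round(s["finger_gap"],4),"ff",round(s["finger_force"],1),"q6",s["q"].round(2))
    print(R.round(4));return s,R
def to(p):
    s,R=st();print("tool shift",(R.T@(np.array(p)-s["position"])).round(4))
E
python3 -c "
from h import *
to([.564,-.2135,.088])"
```

```text
t 2.1 p [ 0.5636 -0.2141  0.1805] F [ 0.78 -0.13 -0.07] T [ 0.02 -0.01  0.  ] gap 0.0702 ff 0.0 q6 [-0.45  0.17  1.54  0.    1.44 -0.51]
[[-6.31e-02  9.98e-01 -1.40e-03]
 [ 9.98e-01  6.31e-02  7.00e-04]
 [ 8.00e-04 -1.40e-03 -1.00e+00]]
tool shift [0.0005 0.0006 0.0925]
```

Emit:
jog_arm --steps '[[[0.0005,0.0005,0.015],[0,0,0],0.07],[[0,0,0.015],[0,0,0],0.07],[[0,0,0.015],[0,0,0],0.07],[[0,0,0.015],[0,0,0],0.07],[[0,0,0.012],[0,0,0],0.06],[[0,0,0.01],[0,0,0],0.06],[[0,0,0.0105],[0,0,0],0.05],[[0,0,0],[0,0,0],0.045]]' --squeeze 25

```text
time: 2.77
position: [0.5633, -0.2132, 0.0863]
ee_rot: [-2.145, -2.291, 0.002]
force: [-0.6, 1.9, -1.0]
finger_gap: 0.0451
finger_force: 0.0
```

Emit:
jog_arm --steps '[[[0,0,0],[0,0,0],0.04],[[0,0,0],[0,0,0],0.035],[[0,0,0],[0,0,0],0.03],[[0,0,0],[0,0,0],0.026],[[0,0,0],[0,0,0],0.02],[[0,0,0],[0,0,0],0.015],[[0,0,0],[0,0,0],0.01],[[0,0,0],[0,0,0],0.01]]'

```text
time: 3.43
position: [0.5648, -0.2141, 0.0899]
ee_rot: [2.145, 2.294, 0.0]
force: [-3.5, 1.0, 6.4]
finger_gap: 0.0257
finger_force: 25.8
```

Emit:
jog_arm --steps '[[[0,0,0],[0,0,0],0.005],[[0,0,0],[0,0,0],0.005],[[0,0,0],[0,0,0],0.005],[[0,0,0],[0,0,0],0.005]]' --squeeze 100

```text
time: 3.77
position: [0.5651, -0.2142, 0.0901]
ee_rot: [2.145, 2.293, 0.001]
force: [-2.4, -0.2, 6.2]
finger_gap: 0.0246
finger_force: 99.6
```

Run:
```python
from h import *
st();im=bot.snapshot("side");cv2.imwrite("pics/side1.png",cv2.resize(im[180:280,230:390],None,fx=5,fy=5,interpolation=cv2.INTER_CUBIC)[:,:,::-1])
```

```text
t 3.77 p [ 0.5651 -0.2142  0.0901] F [-2.35 -0.22  6.18] T [ 0.02  0.5  -0.02] gap 0.0246 ff 99.6 q6 [-0.45  0.25  1.62 -0.    1.27 -0.51]
[[-6.680e-02  9.978e-01  1.500e-03]
 [ 9.978e-01  6.680e-02 -9.000e-04]
 [-1.000e-03  1.400e-03 -1.000e+00]]
```

View pics/side1.png

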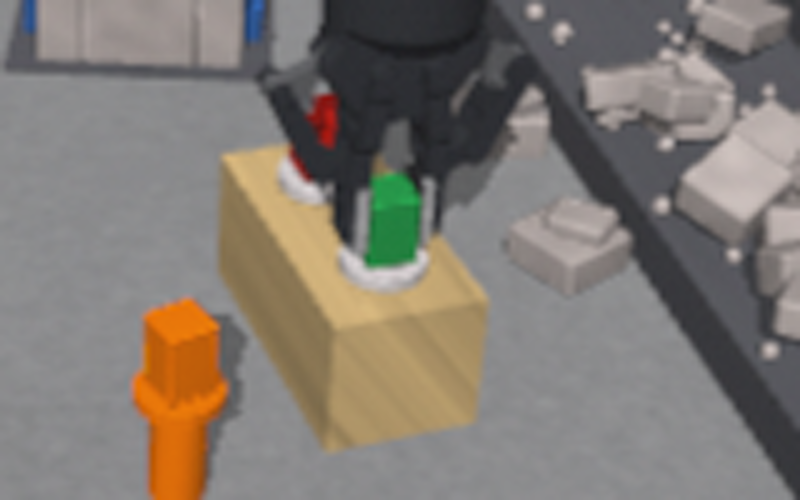

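The handle is held between the pads with the collar just below their tips, and the red gauge is untouched. I'll lift next.

Emit:
jog_arm --steps '[[[0,0,-0.01],[0,0,0],0.005],[[0,0,-0.015],[0,0,0],0.005],[[0,0,-0.02],[0,0,0],0.005],[[0,0,-0.02],[0,0,0],0.005],[[0,0,-0.025],[0,0,0],0.005],[[0,0,-0.025],[0,0,0],0.005],[[0,0,-0.02],[0,0,0],0.005],[[0,0,0],[0,0,0],0.005]]'

```text
time: 4.48
position: [0.5668, -0.2147, 0.2297]
ee_rot: [2.14, 2.289, 0.004]
force: [1.2, -0.8, -2.3]
finger_gap: 0.0251
finger_force: 99.0
```

Emit:
jog_arm --steps '[[[0.02,-0.0017,0],[0,0,0],0.005],[[0.035,-0.0017,0],[0,0,0],0.005],[[0.035,-0.0017,0],[0,0,0],0.005],[[0.035,-0.0017,0],[0,0,0],0.005],[[0.035,-0.0017,0],[0,0,0],0.005],[[0.035,-0.0017,0],[0,0,0],0.005],[[0.035,-0.0017,0],[0,0,0],0.005],[[0.035,-0.0017,0],[0,0,0],0.005]]'

```text
time: 5.15
position: [0.5319, 0.0514, 0.222]
ee_rot: [-2.145, -2.293, 0.002]
force: [0.6, -0.6, -3.5]
finger_gap: 0.0247
finger_force: 98.9
```

Emit:
jog_arm --steps '[[[0.035,-0.0017,0],[0,0,0],0.005],[[0.035,-0.0017,0],[0,0,0],0.005],[[0.035,0,0],[0,0,0],0.005],[[0.025,0,0],[0,0,0],0.005],[[0.015,0,0],[0,0,0],0.005],[[0,0,0],[0,0,0],0.005],[[0,0,0],[0,0,0],0.005],[[0,0,0],[0,0,0],0.005]]'

```text
time: 5.82
position: [0.5196, 0.1936, 0.2226]
ee_rot: [-2.145, -2.294, 0.003]
force: [0.5, -0.7, -3.9]
finger_gap: 0.0244
finger_force: 98.9
```

Run:
```python
from h import *
to([.5208,.194,.19]);
for n in C: cv2.imwrite(f"pics/{n}2.png",bot.snapshot(n)[:,:,::-1])
a=cv2.imread("pics/side2.png")[80:200,200:310];b=cv2.imread("pics/top2.png")[130:250,130:240]
cv2.imwrite("pics/m2.png",cv2.resize(np.hstack([a,b]),None,fx=3.6,fy=3.6,interpolation=cv2.INTER_CUBIC))
```

```text
t 5.82 p [0.5196 0.1936 0.2226] F [ 0.47 -0.67 -3.86] T [ 0.06 -0.04 -0.05] gap 0.0244 ff 98.9 q6 [ 0.26  0.01  1.63 -0.    1.5   0.2 ]
[[-6.700e-02  9.978e-01 -1.600e-03]
 [ 9.978e-01  6.700e-02 -9.000e-04]
 [-7.000e-04 -1.700e-03 -1.000e+00]]
tool shift [0.0004 0.0012 0.0326]
```

View pics/m2.png

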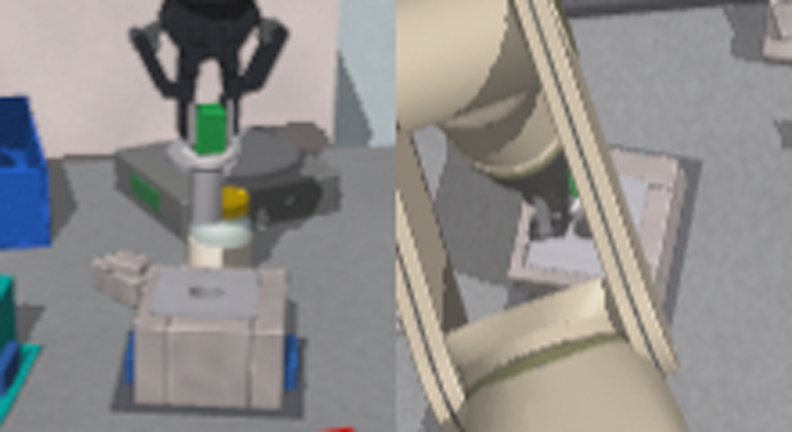

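Side view: the gauge hangs plumb, with its plug at crop columns 192–220 above the bore, which is at crop (207,292). The arm hides the bore in the top view, so I'll go lower and compare plug and bore in the side view.

Emit:
jog_arm --steps '[[[0.0004,0.0012,0.01],[0,0,0],0.005],[[0,0,0.012],[0,0,0],0.005],[[0,0,0.012],[0,0,0],0.005],[[0,0,0.01],[0,0,0],0.005],[[0,0,0.005],[0,0,0],0.005],[[0,0,0],[0,0,0],0.005],[[0,0,0],[0,0,0],0.005]]'

```text
time: 6.5
position: [0.5209, 0.1946, 0.1742]
ee_rot: [-2.145, -2.294, 0.002]
force: [-0.0, 0.7, -3.3]
finger_gap: 0.0245
finger_force: 99.0
```

Run:
```python
from h import *
s,R=st();im=bot.snapshot("side");cv2.imwrite("pics/side3.png",im[:,:,::-1])
old=cv2.imread("pics/side2.png")[:,:,::-1]
K=8
def up(I,x,y,w,h): return cv2.resize(I[y:y+h,x:x+w],None,fx=K,fy=K,interpolation=cv2.INTER_CUBIC)
g=cv2.cvtColor(up(old,245,152,25,17),cv2.COLOR_RGB2GRAY)
for f in(.35,.5,.65):
    t=int(g.min())*(1-f)+f*np.median(g);k,l,q,ce=cv2.connectedComponentsWithStats((g<t).astype(np.uint8));i=1+np.argmax(q[1:,4])
    p=(ce[i]+.5)/K-.5+[245,152];print("bore",p.round(2),q[i]/K,plane("side",p,.083).round(4))
p=s["position"]
for z in(.0701,.06,.03,.0151):print("pred at tcp-",z,[proj("side",p+[dx,0,-z]).round(2).tolist() for dx in(-.014,0,.014)])
c=im[105:180,232:285];cv2.imwrite("pics/c3.png",cv2.resize(c,None,fx=8,fy=8,interpolation=cv2.INTER_CUBIC)[:,:,::-1])
gg=cv2.cvtColor(im,cv2.COLOR_RGB2GRAY)
for r in(138,142,146,150,154,156,158,160,162): print(r,gg[r,246:272])
```

```text
t 6.5 p [0.5209 0.1946 0.1742] F [-0.02  0.67 -3.3 ] T [0.05 0.02 0.01] gap 0.0245 ff 99.0 q6 [ 0.27  0.05  1.68 -0.    1.41  0.2 ]
[[-6.690e-02  9.978e-01 -1.200e-03]
 [ 9.978e-01  6.690e-02 -3.000e-04]
 [-2.000e-04 -1.200e-03 -1.000e+00]]
bore [265.92 152.47] [ 17.375   0.      7.625   2.25  117.375] [0.5628 0.2479 0.083 ]
bore [265.81 152.65] [ 17.25   0.     7.75   2.5  141.75] [0.5621 0.2465 0.083 ]
bore [265.71 152.8 ] [ 17.125   0.      7.875   2.75  162.25 ] [0.5616 0.2455 0.083 ]
pred at tcp- 0.0701 [[252.36, 154.46], [256.67, 154.16], [260.97, 153.87]]
pred at tcp- 0.06 [[252.38, 151.56], [256.71, 151.27], [261.02, 150.98]]
pred at tcp- 0.03 [[252.44, 142.82], [256.81, 142.54], [261.17, 142.27]]
pred at tcp- 0.0151 [[252.47, 138.41], [256.87, 138.14], [261.25, 137.87]]
138 [ 87  89  88  89 103 145 181 191 184 175 174 187 198 196 194 186 173 147
 106  99 121 126 100  64  56  56]
142 [ 90  86  87  87  95 100 106 119 132 127 129 132 102  97 103 119 154 173
 167 161 153 143 126  98  64  62]
146 [133 131 131 121 107 100 137 153 135 146 149 146 140 130 116 120 159 182
 177 171 165 158 147 123  98  93]
150 [133 133 135 134 134 124 129 137 136 144 147 145 137 127 112  99 104 112
 110 110 109 106 106 101  94  93]
154 [158 156 153 149 164 167 150 139 139 145 147 143 134 123 109 100 105 110
 119 130 133 132 132 130 116 111]
156 [160 159 159 159 160 159 159 157 150 136 129 129 123 115 109 107 107 134
 158 158 157 156 157 156 157 146]
158 [160 159 160 160 160 160 159 158 157 144 127 130 127 126 129 127 143 160
 159 158 158 157 158 158 157 141]
160 [161 161 161 161 161 160 140 109 115 127 138 145 149 145 140 145 156 160
 159 159 158 159 159 159 159 156]
162 [162 162 162 160 160 160 153 140 134 137 143 147 151 150 151 156 159 159
 159 159 159 159 159 160 160 156]
```

View pics/c3.png

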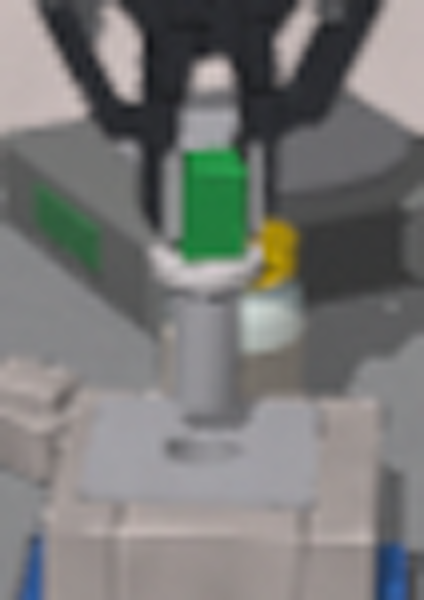

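The plug's foot is just above the mouth. It spans about crop columns 175–241, while the bore spans 164–244 at row 449, so the plug sits slightly to the right (+x) of the bore. I'll quantify this with the green handle's outline.

Run:
```python
from h import *
p=np.array([.5209,.1946,.1742]);a=np.radians(-3.83) # body yaw
ex=np.array([.9978,.0669,0]);ey=np.array([-.0669,.9978,0])
im=cv2.imread("pics/side3.png")[:,:,::-1].copy();K=8
u=cv2.resize(im[115:142,245:270],None,fx=K,fy=K,interpolation=cv2.INTER_CUBIC)
m=mask(u,"green");k,l,q,ce=cv2.connectedComponentsWithStats(m);i=1+np.argmax(q[1:,4]);m=l==i
print("green ext",q[i][:4]/K+[245-.44,115-.44,0,0])
for r in range(0,m.shape[0],12):
    c=np.flatnonzero(m[r]); 
    if len(c):print(round((r+.5)/K-.5+115,2),((c[[0,-1]]+.5)/K-.5+245).round(2),end="; ")
print()
und=p-[0,0,.0151]
for nm,h in(("bot",.008),("top",.046)):
    print(nm,[proj("side",und+sx*.013*ex+sy*.013*ey+[0,0,h]).round(2).tolist() for sx,sy in((-1,-1),(1,-1),(1,1),(-1,1))])
f=und-[0,0,.055];th=np.linspace(0,2*np.pi,73)
e=np.array([proj("side",f+.014*(np.cos(t)*ex+np.sin(t)*ey)) for t in th]);print("foot pred",e.min(0).round(2),e.max(0).round(2))
cu=np.array([proj("side",und+.022*(np.cos(t)*ex+np.sin(t)*ey)) for t in th]);print("collar und pred",cu.min(0).round(2),cu.max(0).round(2))
b=np.array([[.5209,.1945,.083]]);e=np.array([proj("side",b[0]+.015*(np.cos(t)*ex+np.sin(t)*ey)) for t in th]);print("bore if .5209,.1945",e.min(0).round(2),e.max(0).round(2))
for d in([.001,0,0],[0,.001,0],[0,0,.001]):print(d,proj("side",f+d)-proj("side",f))
# bore by dark mask in the clean image
g=cv2.cvtColor(cv2.resize(cv2.imread("pics/side2.png")[152:170,242:272],None,fx=K,fy=K,interpolation=cv2.INTER_CUBIC),cv2.COLOR_BGR2GRAY)
for r in range(40,100,8):
    print(round((r+.5)/K-.5+152,2),g[r,::8])
```

```text
green ext [254.06  123.06    8.25   13.875]
123.56 [255.94 261.44]; 125.06 [254.81 261.94]; 126.56 [254.69 262.19]; 128.06 [254.69 262.19]; 129.56 [254.69 262.06]; 131.06 [254.69 262.06]; 132.56 [254.69 262.06]; 134.06 [254.56 261.94]; 135.56 [254.19 261.69]; 
bot [[253.88, 137.67], [261.99, 136.95], [259.83, 133.86], [251.83, 134.55]]
top [[253.98, 126.06], [262.21, 125.39], [260.01, 122.44], [251.9, 123.09]]
foot pred [252.28 152.33] [261.04 156.  ]
collar und pred [249.83 135.45] [263.88 140.88]
bore if .5209,.1945 [251.93 158.15] [261.25 162.17]
[0.001, 0, 0] [ 0.30750905 -0.02098476]
[0, 0.001, 0] [-0.05850472 -0.12931557]
[0, 0, 0.001] [ 0.00348448 -0.28570365]
156.56 [150 149 150 158 160 159 159 159 159 159 159 158 157 157 158 159 159 158
 157 158 158 159 159 159 159 158 157 157 158 150]
157.56 [149 150 156 161 161 160 159 160 159 159 159 158 159 159 160 160 161 161
 160 160 159 160 159 158 157 157 157 158 159 149]
158.56 [150 153 160 163 162 160 161 161 161 160 158 156 155 153 156 162 165 165
 163 161 160 160 159 158 158 157 158 159 160 149]
159.56 [150 154 160 163 162 161 161 162 162 162 154 132 123 131 140 150 154 154
 149 149 155 160 160 159 159 159 159 158 159 155]
160.56 [152 156 161 162 162 162 162 162 161 163 151 116 105 119 131 140 145 145
 140 137 145 156 161 160 159 159 160 159 159 158]
161.56 [155 159 161 161 162 162 162 161 161 161 155 135 124 127 135 142 147 148
 145 145 151 158 160 160 158 159 160 159 160 157]
162.56 [155 158 161 161 162 162 162 161 161 160 159 155 152 150 150 153 155 155
 156 158 161 162 160 159 158 158 160 159 160 157]
163.56 [157 159 160 160 162 163 162 161 160 159 159 160 162 162 161 161 161 161
 162 162 162 161 160 160 159 159 159 159 159 157]
```

Emit:
jog_arm --steps '[[[-0.0005,-0.0115,0],[0,0,0],0.005],[[-0.0006,-0.0115,0],[0,0,0],0.005],[[0,0,0],[-0.1167,0,0],0.005],[[0,0,0],[-0.1167,0,0],0.005],[[0,0,0],[-0.1167,0,0],0.005],[[0,0,0],[0,0,0],0.005],[[0,0,0],[0,0,0],0.005],[[0,0,0],[0,0,0],0.005]]'

```text
time: 7.22
position: [0.4998, 0.1926, 0.1773]
ee_rot: [1.967, 2.103, 0.373]
force: [1.1, 0.6, -3.3]
finger_gap: 0.0244
finger_force: 100.6
```

```bash
cat >> h.py <<'E'
def foot(F=None,bore=(.520,.1935)):
    s,R=st();f=s["position"]+.0701*R[:,2];b=np.array([*bore,.083])
    ax=-R[:,2];e=np.array([0,0,-1])-ax*(-ax[2]);n=np.linalg.norm(e);low=f+.014*e/n if n>1e-3 else f
    print("lean",np.degrees(np.arccos(ax[2])).round(2),"foot-bore mm",((f-b)*1e3).round(1),"low-bore",((low-b)*1e3).round(1))
    if F is not None:print("tool shift mm",(R.T@(b+np.array(F)/1e3-f)*1e3).round(2))
E
python3 -c "
from h import *
foot([2,0,12.8])"
```

```text
t 7.22 p [0.4998 0.1926 0.1773] F [ 1.06  0.59 -3.3 ] T [-0.08  0.37 -0.02] gap 0.0244 ff 100.6 q6 [ 0.33 -0.34  2.07 -0.1   1.08  0.3 ]
[[-6.720e-02  9.371e-01  3.426e-01]
 [ 9.977e-01  6.280e-02  2.390e-02]
 [ 9.000e-04  3.434e-01 -9.392e-01]]
lean 20.09 foot-bore mm [ 3.8  0.8 28.4] low-bore [-9.3 -0.1 23.6]
tool shift mm [-0.69 -7.09 14.07]
```

Emit:
jog_arm --steps '[[[-0.0007,-0.003,0.006],[0,0,0],0.005],[[0,-0.003,0.006],[0,0,0],0.005],[[0,-0.002,0.005],[0,0,0],0.005],[[0,-0.0012,0.0027],[0,0,0],0.005],[[0,0,0],[0,0,0],0.005],[[0,0,0],[0,0,0],0.005],[[0,0,0],[0,0,0],0.005]]'

```text
time: 7.8
position: [0.4967, 0.1912, 0.1532]
ee_rot: [1.967, 2.103, 0.372]
force: [0.5, 0.3, -4.1]
finger_gap: 0.0246
finger_force: 100.7
```

Run:
```python
from h import *
foot([2,0,0.8])
im=bot.snapshot("side");cv2.imwrite("pics/c4.png",cv2.resize(im[105:180,222:297],None,fx=8,fy=8,interpolation=cv2.INTER_CUBIC)[:,:,::-1])
```

```text
t 7.8 p [0.4967 0.1912 0.1532] F [ 0.49  0.33 -4.1 ] T [-0.03  0.42  0.01] gap 0.0246 ff 100.7 q6 [ 0.33 -0.33  2.1  -0.11  1.03  0.3 ]
[[-6.690e-02  9.373e-01  3.420e-01]
 [ 9.978e-01  6.290e-02  2.290e-02]
 [-1.000e-04  3.428e-01 -9.394e-01]]
lean 20.05 foot-bore mm [ 0.7 -0.7  4.3] low-bore [-12.4  -1.6  -0.5]
tool shift mm [0.59 0.04 3.78]
```

View pics/c4.png

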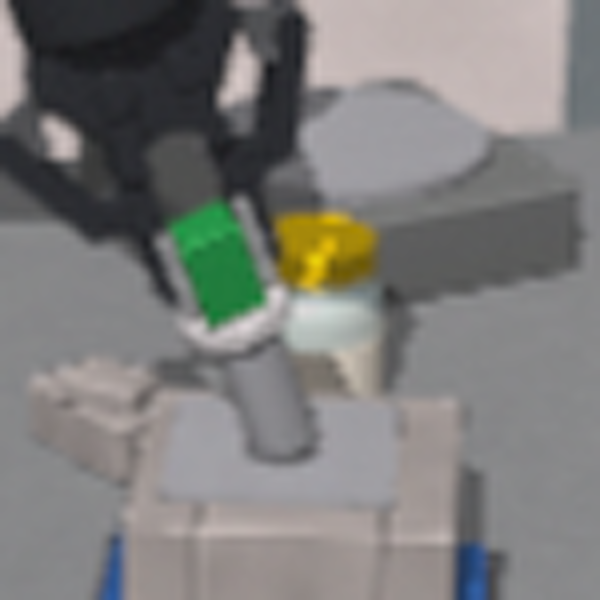

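The foot covers the bore mouth, spanning crop columns 245–315 against the bore's 240–322. It is leaned about 20°, and there is no contact yet.

Emit:
jog_arm --steps '[[[0.0003,0.0002,0.001],[0,0,0],0.005],[[0.0003,0.0002,0.001],[0,0,0],0.005],[[0,0,0.0008],[0,0,0],0.005],[[0,0,0],[0,0,0],0.005],[[0,0,0],[0,0,0],0.005]]'

```text
time: 8.27
position: [0.4978, 0.1919, 0.1506]
ee_rot: [1.967, 2.103, 0.372]
force: [-0.2, -0.1, -3.2]
finger_gap: 0.0246
finger_force: 100.7
```

```bash
python3 -c "
from h import *
foot([2,0,0.8])"
```

```text
t 8.27 p [0.4978 0.1919 0.1506] F [-0.17 -0.08 -3.21] T [ 0.02  0.4  -0.04] gap 0.0246 ff 100.7 q6 [ 0.33 -0.32  2.1  -0.11  1.03  0.31]
[[-6.700e-02  9.373e-01  3.421e-01]
 [ 9.978e-01  6.300e-02  2.290e-02]
 [-1.000e-04  3.429e-01 -9.394e-01]]
lean 20.05 foot-bore mm [ 1.8 -0.   1.7] low-bore [-11.3  -0.9  -3.1]
tool shift mm [-0.   -0.13  0.93]
```

Emit:
jog_arm --steps '[[[0,-0.0003,0.0009],[0,0,0],0.005],[[0,0,0],[0,0,0],0.005],[[0,0,0],[0,0,0],0.005]]'

```text
time: 8.52
position: [0.4978, 0.1919, 0.1496]
ee_rot: [1.967, 2.103, 0.372]
force: [-0.1, 0.4, -4.9]
finger_gap: 0.0246
finger_force: 100.7
```

Emit:
jog_arm --steps '[[[0,-0.00056,-0.0002],[0,0,0],0.005],[[0,-0.00056,-0.0002],[0,0,0],0.005],[[0,-0.00056,-0.0002],[0,0,0],0.005],[[0,0,0],[0,0,0],0.005]]'

```text
time: 8.85
position: [0.496, 0.1918, 0.1497]
ee_rot: [1.967, 2.103, 0.372]
force: [0.5, 0.3, -3.6]
finger_gap: 0.0247
finger_force: 100.7
```

Emit:
jog_arm --steps '[[[0,-0.00056,-0.0002],[0,0,0],0.005],[[0,-0.00056,-0.0002],[0,0,0],0.005],[[0,-0.00056,-0.0002],[0,0,0],0.005],[[0,0,0],[0,0,0],0.005]]'

```text
time: 9.18
position: [0.4948, 0.1917, 0.1502]
ee_rot: [1.966, 2.102, 0.374]
force: [2.7, -0.6, -5.4]
finger_gap: 0.0247
finger_force: 100.3
```

```bash
python3 -c "
from h import *
foot([2,0,0.8])"
```

```text
t 9.18 p [0.4948 0.1917 0.1502] F [ 2.72 -0.57 -5.38] T [-0.   -0.31 -0.01] gap 0.0247 ff 100.3 q6 [ 0.34 -0.33  2.11 -0.11  1.03  0.31]
[[-6.700e-02  9.367e-01  3.435e-01]
 [ 9.978e-01  6.280e-02  2.320e-02]
 [ 2.000e-04  3.443e-01 -9.388e-01]]
lean 20.14 foot-bore mm [-1.1 -0.1  1.3] low-bore [-14.2  -1.   -3.5]
tool shift mm [-0.08  2.73  1.58]
```

The −x wall is felt, and it puts the bore centre at x≈0.520. Next I'll back off 1.5 mm and probe ±y.

Emit:
jog_arm --steps '[[[0,0.0007,0.00025],[0,0,0],0.005],[[0,0.001,0.0004],[0,0,0],0.005],[[0.0005,0,0],[0,0,0],0.005],[[0.0005,0,0],[0,0,0],0.005],[[0,0,0],[0,0,0],0.005]]'

```text
time: 9.6
position: [0.4959, 0.1928, 0.1494]
ee_rot: [1.967, 2.103, 0.371]
force: [-0.2, -0.1, -4.7]
finger_gap: 0.0247
finger_force: 100.7
```

Emit:
jog_arm --steps '[[[0.0005,0,0],[0,0,0],0.005],[[0.0005,0,0],[0,0,0],0.005],[[0,0,0],[0,0,0],0.005]]'

```text
time: 9.85
position: [0.4959, 0.1935, 0.1495]
ee_rot: [1.966, 2.103, 0.371]
force: [0.4, -2.4, -4.1]
finger_gap: 0.0248
finger_force: 100.6
```

Emit:
jog_arm --steps '[[[0.0005,0,0],[0,0,0],0.005],[[0.0005,0,0],[0,0,0],0.005],[[0,0,0],[0,0,0],0.005]]'

```text
time: 10.1
position: [0.4959, 0.1942, 0.1495]
ee_rot: [1.966, 2.103, 0.37]
force: [0.3, -5.3, -3.6]
finger_gap: 0.0248
finger_force: 100.7
```

```bash
python3 -c "
from h import *
foot([2,0,0.8])"
```

```text
t 10.1 p [0.4959 0.1942 0.1495] F [ 0.28 -5.3  -3.59] T [-1.26  0.31 -0.42] gap 0.0248 ff 100.7 q6 [ 0.34 -0.32  2.1  -0.11  1.02  0.32]
[[-0.0667  0.9374  0.3419]
 [ 0.9978  0.0631  0.0216]
 [-0.0013  0.3426 -0.9395]]
lean 20.04 foot-bore mm [-0.1  2.2  0.6] low-bore [-13.3   1.4  -4.2]
tool shift mm [-2.32  1.93  0.49]
```

Emit:
jog_arm --steps '[[[-0.001,0,0],[0,0,0],0.005],[[-0.001,0,0],[0,0,0],0.005],[[-0.0005,0,0],[0,0,0],0.005],[[0,0,0],[0,0,0],0.005],[[0,0,0],[0,0,0],0.005]]'

```text
time: 10.52
position: [0.4962, 0.1926, 0.1498]
ee_rot: [1.967, 2.103, 0.373]
force: [-0.6, 0.3, -4.0]
finger_gap: 0.0246
finger_force: 100.6
```

Emit:
jog_arm --steps '[[[-0.0005,0,0],[0,0,0],0.005],[[-0.0005,0,0],[0,0,0],0.005],[[0,0,0],[0,0,0],0.005]]'

```text
time: 10.77
position: [0.4962, 0.1913, 0.1496]
ee_rot: [1.967, 2.103, 0.372]
force: [-0.1, -0.2, -4.2]
finger_gap: 0.0249
finger_force: 100.6
```

Emit:
jog_arm --steps '[[[-0.0005,0,0],[0,0,0],0.005],[[-0.0005,0,0],[0,0,0],0.005],[[0,0,0],[0,0,0],0.005]]'

```text
time: 11.02
position: [0.4963, 0.1904, 0.1497]
ee_rot: [1.967, 2.103, 0.372]
force: [0.7, 1.8, -3.6]
finger_gap: 0.0247
finger_force: 100.6
```

```bash
python3 -c "
from h import *
foot([2,0,0.8])"
```

```text
t 11.02 p [0.4963 0.1904 0.1497] F [ 0.65  1.84 -3.64] T [0.25 0.48 0.04] gap 0.0247 ff 100.6 q6 [ 0.33 -0.33  2.11 -0.1   1.02  0.3 ]
[[-6.690e-02  9.372e-01  3.423e-01]
 [ 9.978e-01  6.270e-02  2.340e-02]
 [ 4.000e-04  3.431e-01 -9.393e-01]]
lean 20.06 foot-bore mm [ 0.3 -1.5  0.8] low-bore [-12.9  -2.4  -4. ]
tool shift mm [1.34 1.7  0.67]
```

The bore is at about (0.520, 0.1934). I'll centre, then straighten about the foot while easing down.

Emit:
jog_arm --steps '[[[0.0007,0,0],[0,0,0],0.005],[[0.0007,0,0],[0,0,0],0.005],[[0,0,0],[0,0,0],0.005],[[0,0.0033,0.0008],[0.05,0,0],0.005],[[0,0.0033,0.0008],[0.05,0,0],0.005],[[0,0,0],[0,0,0],0.005],[[0,0,0],[0,0,0],0.005]]'

```text
time: 11.6
position: [0.5036, 0.192, 0.1503]
ee_rot: [2.021, 2.16, 0.272]
force: [0.4, 0.4, -4.5]
finger_gap: 0.0245
finger_force: 100.8
```

```bash
python3 -c "
from h import *
foot([0,-.1,-.5])"
```

```text
t 11.6 p [0.5036 0.192  0.1503] F [ 0.45  0.41 -4.46] T [0.02 0.24 0.03] gap 0.0245 ff 100.8 q6 [ 0.31 -0.21  1.99 -0.07  1.12  0.27]
[[-6.630e-02  9.665e-01  2.478e-01]
 [ 9.978e-01  6.430e-02  1.630e-02]
 [-2.000e-04  2.483e-01 -9.687e-01]]
lean 14.38 foot-bore mm [ 0.9 -0.3 -0.6] low-bore [-12.6  -1.2  -4.1]
tool shift mm [ 0.3  -0.87 -0.35]
```

Emit:
jog_arm --steps '[[[0.0002,0.0027,0.0007],[0.05,0,0],0.005],[[0,0.003,0.0008],[0.05,0,0],0.005],[[0,0,0],[0,0,0],0.005],[[0,0,0],[0,0,0],0.005]]'

```text
time: 11.93
position: [0.5089, 0.1926, 0.1497]
ee_rot: [2.072, 2.215, 0.167]
force: [0.9, 1.0, -2.1]
finger_gap: 0.0244
finger_force: 101.0
```

```bash
python3 -c "
from h import *
foot([0,-.1,-2])"
```

```text
t 11.93 p [0.5089 0.1926 0.1497] F [ 0.91  1.   -2.06] T [ 0.01 -0.29 -0.03] gap 0.0244 ff 101.0 q6 [ 0.29 -0.11  1.89 -0.04  1.22  0.23]
[[-6.640e-02  9.864e-01  1.504e-01]
 [ 9.978e-01  6.570e-02  9.700e-03]
 [-3.000e-04  1.507e-01 -9.886e-01]]
lean 8.67 foot-bore mm [-0.6 -0.2 -2.6] low-bore [-14.4  -1.1  -4.7]
tool shift mm [ 0.11  0.69 -0.52]
```

Emit:
jog_arm --steps '[[[0,0.0007,0],[0,0,0],0.005],[[0,0.0035,0.0007],[0.05,0,0],0.005],[[0,0.0035,0.0007],[0.05,0,0],0.005],[[0,0.0035,0.0007],[0.05,0,0],0.005],[[0,0,0],[0,0,0],0.005],[[0,0,0],[0,0,0],0.005]]'

```text
time: 12.43
position: [0.5199, 0.1934, 0.1485]
ee_rot: [2.145, 2.294, 0.001]
force: [0.4, 0.4, -4.2]
finger_gap: 0.0247
finger_force: 100.8
```

```bash
python3 -c "
from h import *
foot([0,-.1,-5])"
```

```text
t 12.43 p [0.5199 0.1934 0.1485] F [ 0.4   0.35 -4.22] T [ 0.01 -0.    0.02] gap 0.0247 ff 100.8 q6 [ 0.26  0.06  1.71 -0.    1.36  0.2 ]
[[-6.670e-02  9.978e-01  9.000e-04]
 [ 9.978e-01  6.670e-02 -3.000e-04]
 [-4.000e-04  9.000e-04 -1.000e+00]]
lean 0.06 foot-bore mm [-0.  -0.1 -4.6] low-bore [-0.  -0.1 -4.6]
tool shift mm [0.01 0.03 0.43]
```

Upright and inside, with no contact. I'll slide down.

Emit:
jog_arm --steps '[[[0,0,0.002],[0,0,0],0.005],[[0,0,0.002],[0,0,0],0.005],[[0,0,0.002],[0,0,0],0.005],[[0,0,0.002],[0,0,0],0.005],[[0,0,0.002],[0,0,0],0.005],[[0,0,0.002],[0,0,0],0.005],[[0,0,0],[0,0,0],0.005]]'

```text
time: 13.02
position: [0.5197, 0.1934, 0.1365]
ee_rot: [-2.146, -2.294, 0.001]
force: [0.3, -0.0, -4.8]
finger_gap: 0.0245
finger_force: 100.8
```

```bash
python3 -c "
from h import *
foot([0,-.1,-17])"
```

```text
t 13.02 p [0.5197 0.1934 0.1365] F [ 0.26 -0.01 -4.8 ] T [-0.03  0.08 -0.02] gap 0.0245 ff 100.8 q6 [ 0.26  0.07  1.72 -0.    1.34  0.2 ]
[[-6.690e-02  9.978e-01 -5.000e-04]
 [ 9.978e-01  6.690e-02 -2.000e-04]
 [-2.000e-04 -6.000e-04 -1.000e+00]]
lean 0.03 foot-bore mm [ -0.3  -0.1 -16.6] low-bore [ -0.3  -0.1 -16.6]
tool shift mm [0.01 0.32 0.4 ]
```

Emit:
jog_arm --steps '[[[0,0.0003,0.002],[0,0,0],0.005],[[0,0,0.002],[0,0,0],0.005],[[0,0,0.002],[0,0,0],0.005],[[0,0,0.002],[0,0,0],0.005],[[0,0,0.002],[0,0,0],0.005],[[0,0,0.002],[0,0,0],0.005],[[0,0,0.002],[0,0,0],0.005],[[0,0,0],[0,0,0],0.005]]'

```text
time: 13.68
position: [0.5201, 0.1934, 0.1225]
ee_rot: [-2.146, -2.294, 0.001]
force: [-0.4, 0.2, -3.9]
finger_gap: 0.0242
finger_force: 100.8
```

```bash
python3 -c "
from h import *
foot([0,-.1,-31])"
```

```text
t 13.68 p [0.5201 0.1934 0.1225] F [-0.45  0.21 -3.9 ] T [ 0.01 -0.01 -0.  ] gap 0.0242 ff 100.8 q6 [ 0.26  0.09  1.74 -0.    1.32  0.2 ]
[[-6.690e-02  9.978e-01 -7.000e-04]
 [ 9.978e-01  6.690e-02 -2.000e-04]
 [-1.000e-04 -7.000e-04 -1.000e+00]]
lean 0.04 foot-bore mm [  0.   -0.1 -30.6] low-bore [  0.   -0.1 -30.6]
tool shift mm [-0.01 -0.02  0.39]
```

Emit:
jog_arm --steps '[[[0,0,0.002],[0,0,0],0.005],[[0,0,0.002],[0,0,0],0.005],[[0,0,0.002],[0,0,0],0.005],[[0,0,0.002],[0,0,0],0.005],[[0,0,0.002],[0,0,0],0.005],[[0,0,0.002],[0,0,0],0.005],[[0,0,0.002],[0,0,0],0.005],[[0,0,0.002],[0,0,0],0.005]]'

```text
time: 14.35
position: [0.5204, 0.1935, 0.1069]
ee_rot: [2.146, 2.295, 0.0]
force: [-0.1, 0.2, -4.0]
finger_gap: 0.0246
finger_force: 100.8
```

Emit:
jog_arm --steps '[[[0,0,0.002],[0,0,0],0.005],[[0,0,0.001],[0,0,0],0.005],[[0,0,0.001],[0,0,0],0.005],[[0,0,0.001],[0,0,0],0.005],[[0,0,0],[0,0,0],0.005],[[0,0,0],[0,0,0],0.005]]'

```text
time: 14.85
position: [0.5204, 0.1935, 0.1021]
ee_rot: [2.146, 2.295, 0.0]
force: [0.4, 0.3, -3.9]
finger_gap: 0.0246
finger_force: 100.8
```

```bash
python3 -c "
from h import *
foot([0,-.1,-55])"
```

```text
t 14.85 p [0.5204 0.1935 0.1021] F [ 0.4   0.35 -3.93] T [-0.03 -0.09 -0.03] gap 0.0246 ff 100.8 q6 [0.26 0.11 1.75 0.   1.28 0.2 ]
[[-6.690e-02  9.978e-01  1.000e-04]
 [ 9.978e-01  6.690e-02  0.000e+00]
 [ 0.000e+00  1.000e-04 -1.000e+00]]
lean 0.01 foot-bore mm [  0.4   0.  -51. ] low-bore [  0.4   0.  -51. ]
tool shift mm [-0.1  -0.43  4.02]
```

Emit:
jog_arm --steps '[[[0,-0.0004,0.001],[0,0,0],0.005],[[0,0,0.001],[0,0,0],0.005],[[0,0,0.001],[0,0,0],0.005],[[0,0,0.0005],[0,0,0],0.005],[[0,0,0],[0,0,0],0.005]]'

```text
time: 15.27
position: [0.5198, 0.1934, 0.0984]
ee_rot: [-2.146, -2.294, 0.0]
force: [0.0, -0.2, -3.2]
finger_gap: 0.0247
finger_force: 100.8
```

Emit:
jog_arm --steps '[[[0,0,0.0005],[0,0,0],0.005],[[0,0,0.0005],[0,0,0],0.005],[[0,0,0],[0,0,0],0.005]]'

```text
time: 15.52
position: [0.5201, 0.1935, 0.0981]
ee_rot: [2.146, 2.294, 0.0]
force: [-2.9, -0.7, 2.0]
finger_gap: 0.0244
finger_force: 101.7
```

Emit:
jog_arm --steps '[[[0,0,0.0005],[0,0,0],0.005],[[0,0,0.0005],[0,0,0],0.005],[[0,0,0],[0,0,0],0.005]]'

```text
time: 15.77
position: [0.5202, 0.1936, 0.0981]
ee_rot: [2.145, 2.294, 0.001]
force: [-6.2, -1.8, 11.0]
finger_gap: 0.0245
finger_force: 103.0
```

```bash
python3 -c "
from h import *
foot([0,-.1,-55])"
```

```text
t 15.77 p [0.5202 0.1936 0.0981] F [-6.22 -1.76 10.97] T [-0.42  1.32 -0.03] gap 0.0245 ff 103.0 q6 [ 0.26  0.11  1.76 -0.    1.27  0.2 ]
[[-6.700e-02  9.977e-01  6.000e-04]
 [ 9.978e-01  6.700e-02  1.000e-04]
 [ 0.000e+00  6.000e-04 -1.000e+00]]
lean 0.03 foot-bore mm [  0.3   0.1 -55. ] low-bore [  0.3   0.1 -55. ]
tool shift mm [-0.15 -0.26 -0.03]
```

Seated: the depth is 55.0 mm and contact is felt at about 15 N. I'll relieve the press, then release.

Emit:
jog_arm --steps '[[[0,-0.0003,-0.0007],[0,0,0],0.005],[[0,0,0],[0,0,0],0.005],[[0,0,0],[0,0,0],0.005]]' --squeeze 20

```text
time: 16.02
position: [0.5201, 0.1935, 0.0981]
ee_rot: [2.145, 2.294, 0.001]
force: [-4.2, -1.2, 6.3]
finger_gap: 0.0245
finger_force: 102.1
```

Emit:
jog_arm --steps '[[[0,0,0],[0,0,0],0.028],[[0,0,0],[0,0,0],0.032],[[0,0,0],[0,0,0],0.04],[[0,0,0],[0,0,0],0.05],[[0,0,0],[0,0,0],0.06],[[0,0,0],[0,0,0],0.06],[[0,0,0],[0,0,0],0.06]]'

```text
time: 16.6
position: [0.5197, 0.1935, 0.0972]
ee_rot: [2.146, 2.295, 0.0]
force: [0.1, 0.7, 0.8]
finger_gap: 0.0599
finger_force: 0.0
```

Emit:
jog_arm --steps '[[[0,0,-0.01],[0,0,0],0.06],[[0,0,-0.015],[0,0,0],0.06],[[0,0,-0.02],[0,0,0],0.06],[[0,0,-0.03],[0,0,0],0.06],[[0,0,-0.03],[0,0,0],0.06],[[0,0,-0.02],[0,0,0],0.06],[[0,0,0],[0,0,0],0.06]]'

```text
time: 17.18
position: [0.5225, 0.1943, 0.2295]
ee_rot: [2.142, 2.291, 0.013]
force: [0.9, 0.9, 0.8]
finger_gap: 0.0602
finger_force: 0.0
```

Run:
```python
from h import *
st()
im=bot.snapshot("side");cv2.imwrite("pics/c5.png",cv2.resize(im[100:260,200:370],None,fx=3.7,fy=3.7,interpolation=cv2.INTER_CUBIC)[:,:,::-1])
```

```text
t 17.18 p [0.5225 0.1943 0.2295] F [0.85 0.86 0.82] T [-0.04  0.01  0.01] gap 0.0602 ff 0.0 q6 [0.26 0.01 1.62 0.   1.5  0.2 ]
[[-0.067   0.9977  0.0095]
 [ 0.9978  0.067   0.0026]
 [ 0.002   0.0097 -1.    ]]
```

View pics/c5.png

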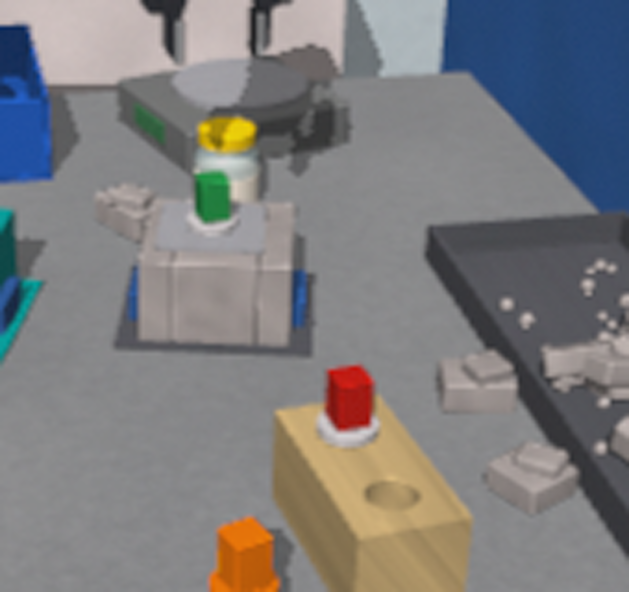

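The green gauge is home at crop (212,205) with its collar flat on the insert. The red gauge is still in the stand and the gripper is clear. I'll let the arm settle, then hand in.

Emit:
jog_arm --steps '[[[0,0,0],[0,0,0],0.06],[[0,0,0],[0,0,0],0.06],[[0,0,0],[0,0,0],0.06],[[0,0,0],[0,0,0],0.06]]'

```text
time: 17.57
position: [0.5189, 0.1932, 0.2209]
ee_rot: [-2.145, -2.294, 0.003]
force: [0.0, -0.7, -0.2]
finger_gap: 0.06
finger_force: 0.0
```

```bash
python3 -c "
from bench import bot
print(bot.close_job())"
```

```text
the job is handed in; nothing more can be done
None
```

The job is handed in at about 17.6 s: the GO gauge went in edge-first at a 20° lean, was straightened and slid fully home, and was released with its collar on the insert; the highest press I read was about 15 N, and the red gauge is still in the stand.

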